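# Fill the empty trays from the drum tube dispenser

## Robot

A 6-joint arm with a two-finger parallel gripper is mounted at the origin on the work surface. World frame = base frame: x ahead of the robot, y to its left, z up, the work surface at z = 0. Lengths are in mm, angles in rad, forces in N, time in s.
With the tool pointing down it reaches from about 300 to 850 mm from the base axis. Payload 5.4 kg.
Tool frame: the origin (TCP) lies midway between the tips of the shut fingers; the grasp point (between the pads) lies 19 mm behind it; z points along the fingers, y is the line along which they close (so a half turn about z gives the same grasp; the last joint's range is limited). The gripper opens to 85 mm and grips with 20 to 120 N. Pads are 22 mm wide; open, the fingers measure 114 mm over their backs; the gripper's body (76 mm by 85 mm) begins 54 mm behind the grasp point. The pads swing forward as they close: fully open they stand 13 mm farther back than shut.
Start: joints at [-1.312, 0.158, 1.597, -0, 1.386, -0.21], TCP at [259.769, -512.958, 231.299] pointing down, gripper open.
Joint ranges: [-2.91, 2.91], [-0.94, 2.29], [0.18, 2.7], [-1.29, 4.43], [0.17, 2.64], [-3, 3]. Speed limits (rad/s): [2.57, 2.57, 3.14, 3.14, 3.14, 3.14].

## Interface

Orientations are given as a unit quaternion [x, y, z, w].
In Python, from rig import manip, vision gives the robot as it stands.
- The arm moves only by the shell command python3 -m inch 'ROWS' [FORCE]. ROWS is text: rows parted by semicolons, each of 5 numbers parted by spaces: the shift along the tool's x, y, z in m, then the turn about the tool's z in rad, then the opening in per cent of the stroke, from 0 (shut) to 100 (fully open). A call has 1 to 8 rows; each row shifts and turns the commanded pose from where the row before left it, along the tool's axes as they then stand; what a row does not reach is not made up. A row lasts 1/12 s, in which the tool goes at most 41.7 mm and 7.16 degrees, less where a joint would pass 70% of its speed; a pose out of reach is approached as far as the arm can. A call is refused whole if a number of a shift passes 0.0417 or a number of a turn 0.125, either way. A call with a gripper value outside its range is refused whole. The fingers move at their own pace and stop on an object; FORCE is the grip in N (left out, the last holds). Time passes only in rows, so rows that do not move let the fingers close. It gives the time, the measured TCP pose, the force, the opening and the grip force at its end, in the units of the state.
- manip.sense(): the state, without advancing time (a new reading comes with each control period).
- vision.read_camera(name): name is "scene" or "top" or "wrist"; returns the picture (384x512x3 uint8, blue, green, red); there is no depth.
- vision.get_calibration(name): a dict with "fx", "fy", "cx", "cy" (pixels), "D" ([k1, k2, p1, p2, k3] as OpenCV has them; the pictures are not rectified), "rvec" (rotation vector, rad) and "tvec" (3), from world to camera coordinates, as OpenCV has them; the wrist camera has in their place "T_tool_cam" (4x4, takes a point from camera to tool coordinates, whose origin is the TCP and whose axes are the flange's). Camera axes: x right, y down, z forward; pixel columns grow to the right and rows downward; lengths in mm; the calibration is good to about 2 mm. A picture is of the moment at which its call begins: read the wrist's pose just before it. get_calibration takes no time and is no camera call.
- manip.finish_job(): hands the job in; it is judged then, once.
The state is a dict: "clock": time; "qpos": joint angles; "qvel": joint speeds; "joint_torque": joint torques, N m; "eef_pos": TCP position; "tool_rot": TCP orientation; "wrist_force": force on the tool from outside, world axes, zero at the start; "moment": the same for the moment, N m; "width": finger opening in mm; "finger_force": force on a finger pad.
Only numpy, scipy, OpenCV 4.12 (cv2) and the standard library are available. Lean on these libraries where they do the work, as an engineer would, in place of code of your own. Each camera call takes 0.05 s, during which the arm holds its last target. There are 200 camera calls.

## Task

Two of the four trays on the turntable are still empty: give each of them one tube from the dispenser. Move the turntable round by its upright pins until an empty tray clicks in under the chute, turn the crank slowly (well under half a turn a second) until a single tube drops into it, then bring the other empty tray to its stop under the chute and drop one tube there. Never touch the tubes themselves, keep the tubes that are already in trays and the last two in the dispenser where they belong, leave the other things on the bench alone, and let go of everything at the end.

Things in the scene. Friction and masses are not known exactly. Their poses are not given: they have to be found in the camera images.
- feeder: the fixed tube dispenser. Origin on the bench straight below the middle of the drum; x axis points away from the robot along the drum's axis, which is level and 155 mm up; -y points from the drum to the chute and the turntable (turntable axis at y -204 mm); z up. Clear side plates at x +-58 mm from y 62 to -137 mm (229 mm tall, 165 mm beyond y -64); clear hood over the side opening
- magazine (a point): middle of the sloping magazine's floor on the dispenser's +y side, 194 mm up; it runs from y 62 to 208 mm, its top about 250 mm above the bench, and holds four tubes in single file against the drum, a clear cover over the lowest
- drum (a joint): drum and crank angle, rad: 0 = crank arm straight up, growing as the drum's top moves to the chute (feeding direction). Turns without end, stays where left. Three pockets at 120 degrees, one in line with the crank arm: each takes a tube at about 50 to 60 degrees before straight up and drops it about 105 to 120 past it; so once tubes ride, each third of a turn drops one
- crank_handle (a point): where to hold the crank's handle: a black round grip, 22 mm thick, 68 mm long, parallel to the dispenser's x axis, spinning freely on its pin, moved with 2 to 3 N. The point is at x -138 mm in the dispenser's frame, 60 mm from the drum's axis, 24 mm from the free end, 45 mm from the crank arm; at drum angle q: y = -60 sin q mm, z = 155 + 60 cos q mm
- turntable: the indexing turntable, a disc 260 mm across (277 over its teeth) that turns either way about its upright axis; origin on the bench on that axis, z up, x axis towards tray 0. It clicks into a stop each quarter turn, with a tray under the spout; it pulls itself in from within about 4 degrees and takes about 5 to 7 N at a pin to leave; between stops it stays where it is left
- pin0 (a point): top of the upright steel pin between trays 0 and 1. Four such pins, 14 mm thick, rise from the disc to 120 mm above the bench, 50 mm from the turntable's axis, midway between the trays: at 45, 135, 225 and 315 degrees from its x axis. They are there to push the turntable by
- drop (a point): the point under the spout where a tray's centre stands when the turntable is in a stop, 48 mm above the bench; the spout's underside is 80 mm above the bench
- tray0 (a point): centre of tray 0 of the turntable, 15 mm above its floor, where a tube's centre comes to lie; empty at the start. The trays are alike, open white boxes 108 x 46 mm inside, floor 32 mm and rim 62 mm above the bench, their long side at right angles to the radius, 92 mm from the turntable's axis; tray k lies at 90 x k degrees, counter-clockwise from above, from the turntable's x axis
- tray1 (a point): centre of tray 1 of the turntable, 15 mm above its floor, where a tube's centre comes to lie; empty at the start
- tray2 (a point): centre of tray 2 of the turntable, 15 mm above its floor, where a tube's centre comes to lie; holds a tube at the start
- tray3 (a point): centre of tray 3 of the turntable, 15 mm above its floor, where a tube's centre comes to lie; holds a tube at the start
- tube1_mid (a point): centre (on the axis, half-way along) of the tube nearest the drum in the magazine, the first that the drum takes. Each tube is 100 mm long, 30 mm thick, 30 g, clear with a 33 mm screw cap 14 mm long at its -x end; its x axis runs along it
- tube2_mid (a point): centre of the second tube in the magazine (same kind)
- tube3_mid (a point): centre of the third tube in the magazine (same kind)
- tube4_mid (a point): centre of the fourth, uppermost tube in the magazine (same kind)
- tube5_mid (a point): centre of the tube that lies in tray 2 from the start (same kind)
- tube6_mid (a point): centre of the tube that lies in tray 3 from the start (same kind)
- media_bottle: square bottle of culture medium, 70 x 70 x 148 mm, white cap; bystander; origin under its centre
- lid_jar: glass jar with metal lid, 82 mm across, 110 mm tall; bystander; origin under its centre
- dish_a: single Petri dish, 63 mm across, 15 mm tall; bystander; origin under its centre
- dish_b: two stacked Petri dishes, 63 mm across, 31 mm tall, on the dispenser's base under the magazine; bystander; origin under its centre
- tip_box: open box of pipette tips, 78 x 118 mm, 63 mm tall; bystander; origin under its centre
- reagent_bottle: amber bottle, 54 mm across, 100 mm tall; bystander; origin under its centre
Mind the look-alikes: they are no part of the job. Leave any purple or yellow look-alike of the part that bears tube6_mid alone. Leave any green look-alike of the part that bears tube4_mid alone.

How it is judged:
By the outcome, as a careful person would: the job done as asked, in the order asked, and still so for the second after the job is handed in, with the robot touching nothing.
It also fails if it takes over 72 s, if anything falls off the work surface, if the arm or the gripper's body presses on something with over 40 N, if the wrist force passes 120 N, or if a joint passes its speed limit or range.

## Working session

There is one attempt and no reset: what is moved stays moved. The work goes in short steps, Python scripts to look and compute and a shell command to move; the robot and the scene stay as the last step left them, time stands still between calls to the robot, and variables do not carry over. Pictures are saved under pics/ and viewed, at most 12 in all, crops included, and the job is handed in when it is done.

```bash
mkdir -p pics
cat > h.py <<'E'
import numpy as np, cv2
from rig import manip, vision
from scipy.spatial.transform import Rotation as R
def cal(n):
    c=vision.get_calibration(n);K=np.array([[c['fx'],0,c['cx']],[0,c['fy'],c['cy']],[0,0,1.]]);return c,K,np.array(c['D'])
def ray(n,uv,state=None):
    c,K,D=cal(n);p=cv2.undistortPoints(np.array([[uv]],float),K,D)[0,0];d=np.array([p[0],p[1],1.])
    if n=='wrist':
        s=state;T=np.array(c['T_tool_cam']);Rt=R.from_quat(s['tool_rot']).as_matrix()
        return Rt@T[:3,3]+np.array(s['eef_pos']),Rt@T[:3,:3]@d
    Rm=cv2.Rodrigues(np.array(c['rvec']))[0];return -Rm.T@np.array(c['tvec']).ravel(),Rm.T@d
def onz(n,uv,z,state=None):
    o,d=ray(n,uv,state);return o+d*(z-o[2])/d[2]
def proj(n,P):
    c,K,D=cal(n);return cv2.projectPoints(np.array(P,float).reshape(-1,3),np.array(c['rvec'],float),np.array(c['tvec'],float),K,D)[0][:,0]
E
python3 - <<'E'
from h import *
s=manip.sense();print(s)
for n in('scene','top'):
    im=vision.read_camera(n);cv2.imwrite(f'pics/{n}0r.png',im);cv2.imwrite(f'pics/{n}0.png',cv2.resize(im,(800,600),interpolation=cv2.INTER_CUBIC))
E
```

```text
{'clock': 0.0, 'qpos': array([-1.31210688e+00,  1.59075726e-01,  1.59824837e+00, -1.90537402e-06,
        1.38621386e+00, -2.10073774e-01]), 'qvel': array([ 0.00068571, -0.00125631, -0.00102753, -0.00156523,  0.00154222,
        0.00010991]), 'joint_torque': array([ 2.46620279e-03, -3.95990574e+01, -3.31432164e+01,  1.11717325e-04,
        8.24805378e-03,  2.13689708e-05]), 'eef_pos': array([ 259.60929995, -512.37124531,  230.29384341]), 'tool_rot': array([ 9.72657642e-01,  2.32241610e-01, -2.45768084e-05, -9.72342467e-04]), 'wrist_force': array([-0.02809667, -0.35510361, -0.10871778]), 'moment': array([ 0.06045666,  0.03868043, -0.00729736]), 'finger_force': 0.0, 'width': 85.38155199468726}
```

View pics/scene0.png

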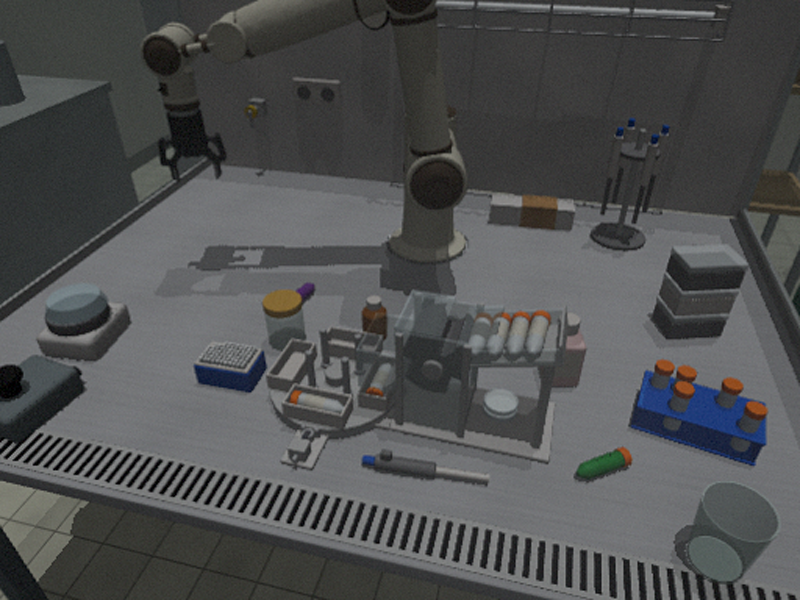

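View pics/top0.png

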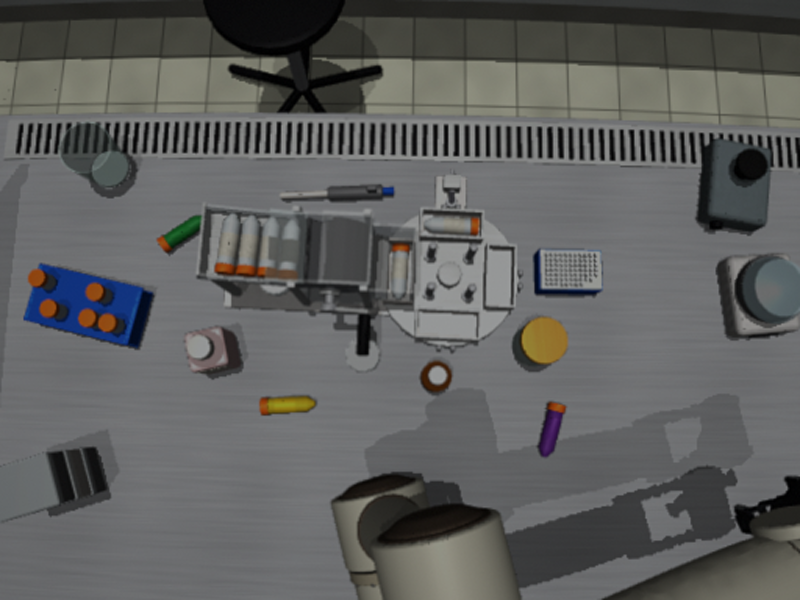

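The scene and top views agree. The turntable centre is near top px (449,274) at the 800 px scale. A filled tray sits under the chute at (400,270) and another on the far side at (452,222). The empty trays are at (500,277) and (447,325), and the crank handle is at (363,335). The look-alikes lie apart on the bench: green (180,232), yellow (287,405) and purple (551,430). I'll measure the pins and handle in an enlarged crop.

Run:
```python
from h import *
im=cv2.imread('pics/top0r.png');c=im[125:255,205:345]
cv2.imwrite('pics/c1.png',cv2.resize(c,None,fx=4.5,fy=4.5,interpolation=cv2.INTER_CUBIC))
im=cv2.imread('pics/scene0r.png');c=im[185:300,165:365]
cv2.imwrite('pics/c2.png',cv2.resize(c,None,fx=4,fy=4,interpolation=cv2.INTER_CUBIC))
print([onz('top',(u*.64,v*.64),120).round() for u,v in[(431,253),(468,252),(430,291),(471,293)]])
```

```text
[array([653., -11., 120.]), array([656., -74., 120.]), array([586., -10., 120.]), array([584., -80., 120.])]
```

View pics/c1.png

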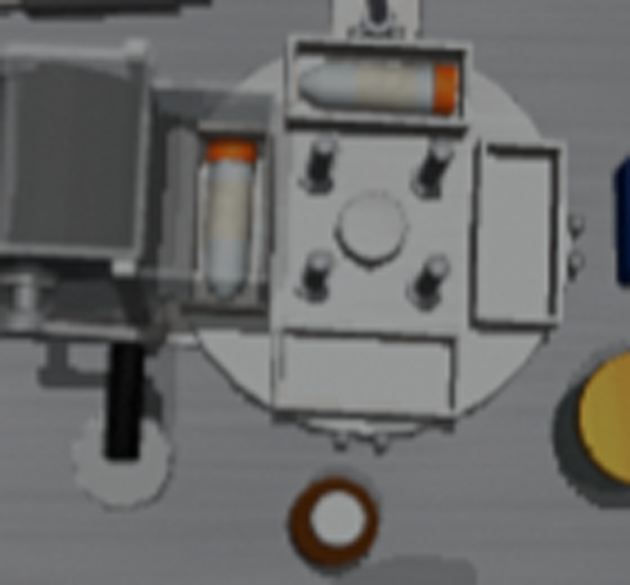

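View pics/c2.png

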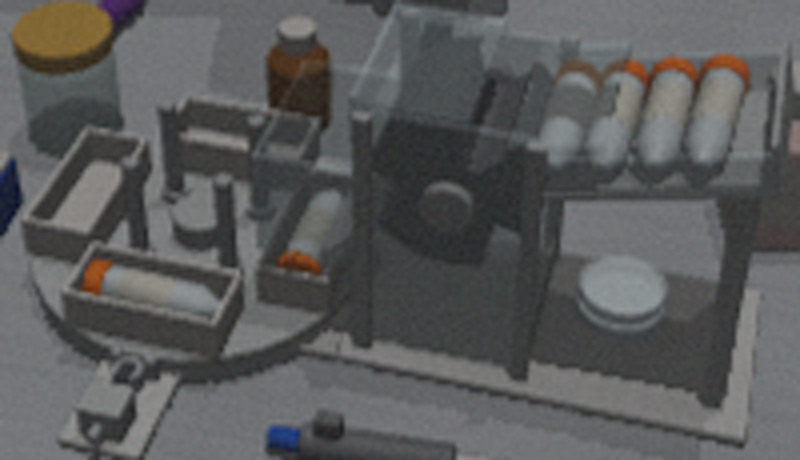

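Crop 1 shows the pin tops at crop px (326,145), (441,149), (319,259) and (438,263). The black handle runs from (125,345) to (122,460), with dish_a on the bench under its end, and trays 0 (bottom) and 1 (right) are empty. Crop 2 shows four tubes in the magazine.

```bash
cat >> h.py <<'E'
def feeder():
    px=np.array([(326,145),(441,149),(319,259),(438,263)])/4.5+[205,125]
    P=np.array([onz('top',p,120) for p in px]);c=P.mean(0)[:2]
    Q=P[:,:2]-c; ideal=np.array([(1,1),(1,-1),(-1,1),(-1,-1)])*35.36
    z=(Q@[1,1j])*np.conj(ideal@[1,1j]);yaw=np.angle(z.sum())
    return P,c,yaw
def F(p,c,yaw): # feeder frame -> world
    o=c+204*np.array([-np.sin(yaw),np.cos(yaw)]);r=np.array([[np.cos(yaw),-np.sin(yaw)],[np.sin(yaw),np.cos(yaw)]])
    return np.r_[o+r@np.array(p[:2]),p[2]]
E
python3 - <<'E'
from h import *
P,c,y=feeder();print(P.round(1),c,np.degrees(y),np.linalg.norm(P[:,:2]-c,axis=1))
print('feeder',F((0,0,0),c,y))
to=lambda p:((p-[205,125])*4.5).round()
for q in range(-180,180,20):
    r=np.radians(q);pts=[F((x,-60*np.sin(r),155+60*np.cos(r)),c,y) for x in(-94,-162)]
    print(q,to(proj('top',pts)).tolist(),proj('scene',pts).round().tolist())
print('reagent',onz('top',np.array((338,518))/4.5+[205,125],100),'jar',onz('top',(543*.64,340*.64),110),'tipbox',onz('top',(569*.64,270*.64),63),'dish',onz('top',np.array((122,460))/4.5+[205,125],15),'media',onz('top',(200*.64,346*.64),148))
print('plate corners',to(proj('top',[F((-58,62,229),c,y),F((-58,-64,229),c,y),F((-58,-137,165),c,y),F((58,-64,229),c,y)])))
E
```

```text
[[665.8 -14.7 120. ]
 [664.8 -83.6 120. ]
 [596.5 -11.4 120. ]
 [595.5 -82.  120. ]] [630.63996448 -47.93138016] -1.430770504900374 [48.31781326 49.39045876 50.03537812 48.91858053]
feeder [635.73365291 156.00501762   0.        ]
-180 [[34.0, 350.0], [27.0, 463.0]] [[287.0, 218.0], [292.0, 205.0]]
-160 [[-1.0, 348.0], [-8.0, 461.0]] [[294.0, 218.0], [298.0, 205.0]]
-140 [[-33.0, 344.0], [-40.0, 458.0]] [[300.0, 216.0], [304.0, 203.0]]
-120 [[-59.0, 340.0], [-66.0, 455.0]] [[305.0, 213.0], [309.0, 200.0]]
-100 [[-76.0, 335.0], [-83.0, 452.0]] [[308.0, 208.0], [312.0, 195.0]]
-80 [[-81.0, 330.0], [-89.0, 449.0]] [[309.0, 202.0], [312.0, 189.0]]
-60 [[-73.0, 326.0], [-81.0, 447.0]] [[307.0, 196.0], [310.0, 184.0]]
-40 [[-53.0, 323.0], [-61.0, 446.0]] [[302.0, 191.0], [306.0, 179.0]]
-20 [[-23.0, 322.0], [-30.0, 446.0]] [[296.0, 187.0], [301.0, 175.0]]
0 [[14.0, 322.0], [7.0, 448.0]] [[289.0, 185.0], [294.0, 173.0]]
20 [[52.0, 325.0], [45.0, 450.0]] [[282.0, 185.0], [287.0, 173.0]]
40 [[87.0, 329.0], [80.0, 453.0]] [[276.0, 187.0], [281.0, 175.0]]
60 [[112.0, 334.0], [106.0, 456.0]] [[271.0, 191.0], [277.0, 179.0]]
80 [[127.0, 339.0], [121.0, 459.0]] [[269.0, 196.0], [274.0, 184.0]]
100 [[128.0, 344.0], [122.0, 462.0]] [[269.0, 201.0], [274.0, 189.0]]
120 [[117.0, 348.0], [111.0, 464.0]] [[271.0, 207.0], [276.0, 195.0]]
140 [[96.0, 350.0], [90.0, 464.0]] [[275.0, 212.0], [280.0, 199.0]]
160 [[67.0, 351.0], [61.0, 464.0]] [[281.0, 216.0], [286.0, 203.0]]
reagent [444.58712617 -25.65234505 100.        ] jar [ 507.28033442 -204.65639924  110.        ] tipbox [ 639.61121941 -263.6914226    63.        ] dish [482.29813009 107.08603918  15.        ] media [481.93294676 371.84381231 148.        ]
plate corners [[-99. 248.]
 [134. 258.]
 [267. 283.]
 [145.  49.]]
```

```bash
python3 -m inch '0 0 0 -0.12 45;0 0 0 -0.12 45;0 0 0 -0.12 45;0 0 0 -0.12 45;0 0 0 -0.12 45;0 0 0 -0.12 45;0 0 0 -0.12 45;0 0 0 -0.12 45' 30
python3 -m inch '0 0 0 -0.119 45;0.0274 0.0247 0 0 45;0.0274 0.0247 0 0 45;0.0274 0.0247 0 0 45;0.0274 0.0247 0 0 45;0.0274 0.0247 0 0 45;0.0274 0.0247 0 0 45;0.0274 0.0247 0 0 45'
python3 -m inch '0.0274 0.0247 0 0 45;0.0274 0.0247 0 0 45;0.0274 0.0247 0 0 45;0.0274 0.0247 0 0 45;0.0274 0.0247 0 0 45;0.0274 0.0247 0 0 45;0.0274 0.0247 0 0 45;0.0274 0.0247 0 0 45'
```

```text
clock: 0.77
eef_pos: [259.7, -512.6, 230.7]
tool_rot: [0.754, 0.657, 0.0, -0.001]
wrist_force: [0.1, 0.6, -1.0]
width: 38.1
finger_force: 0.0
clock: 1.43
eef_pos: [437.8, -323.4, 230.9]
tool_rot: [0.715, 0.699, 0.0, -0.0]
wrist_force: [-0.2, -0.9, 0.3]
width: 38.6
finger_force: 0.0
clock: 2.1
eef_pos: [640.3, -108.9, 230.7]
tool_rot: [0.715, 0.699, -0.0, -0.0]
wrist_force: [0.9, -1.1, 0.2]
width: 38.5
finger_force: 0.0
```

```bash
cat >> h.py <<'E'
def delta(t,s=None):
    s=s or manip.sense();M=R.from_quat(s['tool_rot']).as_matrix()
    x=M[:,0];return (M.T@(np.array(t)-s['eef_pos'])).round(1), np.degrees(np.arctan2(x[1],x[0])).round(1)
E
python3 -m inch '0 0 0 0 45;0 0 0 0 45;0 0 0 0 45'
python3 - <<'E'
from h import *
s=manip.sense();im=vision.read_camera('wrist');cv2.imwrite('pics/w1.png',im)
print(delta((665,-84,230),s)); print(np.array(vision.get_calibration('wrist')['T_tool_cam']).round(2))
E
```

```text
clock: 2.35
eef_pos: [639.2, -110.7, 230.6]
tool_rot: [0.715, 0.699, -0.001, -0.0]
wrist_force: [0.4, -0.4, -0.5]
width: 39.0
finger_force: 0.0
(array([27.3, 25.2,  0.6]), np.float64(88.7))
[[   0.     -0.96   -0.27   69.18]
 [   1.      0.     -0.     -0.79]
 [   0.     -0.27    0.96 -142.69]
 [   0.      0.      0.      1.  ]]
```

View pics/w1.png

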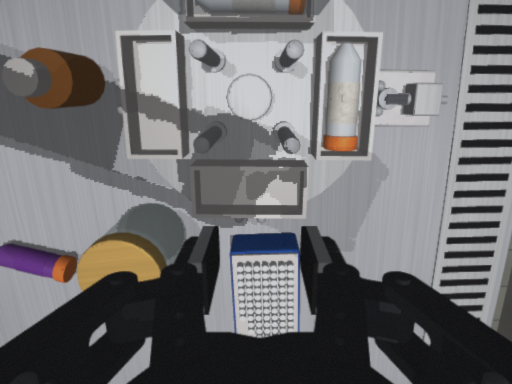

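The wrist view shows the pin tops at (200,49), (293,50), (206,143) and (291,143). Tray 1 is empty at the bottom and tray 0 is empty at the left. The camera is roughly above the turntable axis.

Run:
```python
from h import *
s=manip.sense()
P=np.array([onz('wrist',p,120,s) for p in[(200,49),(293,50),(206,143),(291,143)]]);print(P.round(1),P.mean(0))
```

```text
[[596.9 -10.4 120. ]
 [664.6 -12.8 120. ]
 [596.9 -79.3 120. ]
 [663.2 -80.8 120. ]] [630.41362327 -45.82821684 120.        ]
```

```bash
python3 -m inch '0.029 0.025 0 0 45;0 0 0.0345 0 45;0 0 0.0345 0 45;0 0 0.0345 0 45;0 0 0.0345 0 45;0 0 0 0 45;0 0 0 0 45'
python3 - <<'E'
from h import *
c=np.array([630.5,-47]);y=-1.4
# pin pose path, trailing pad: centre offset; print world targets & successive tool-frame steps
prev=None
for th in range(-45,-136,-10):
    a=np.radians(th+y);p=c+50*np.array([np.cos(a),np.sin(a)]);print(th,p.round(1))
print(delta((665,-82,92)))
E
```

```text
clock: 2.98
eef_pos: [663.1, -82.8, 91.6]
tool_rot: [0.716, 0.698, -0.001, -0.002]
wrist_force: [-0.0, -0.3, 0.9]
width: 38.4
finger_force: 0.0
-45 [665.  -83.2]
-55 [658.2 -88.6]
-65 [650.5 -92.8]
-75 [642.3 -95.6]
-85 [633.6 -96.9]
-95 [624.9 -96.7]
-105 [616.4 -95. ]
-115 [608.3 -91.8]
-125 [600.8 -87.2]
-135 [594.3 -81.5]
(array([ 0.9,  1.9, -0.4]), np.float64(88.6))
```

```bash
python3 -m inch '0 -0.005 0 0 45;0 -0.005 0 0 45;-0.0027 -0.0034 0 0 45;-0.0027 -0.0034 0 0 45;-0.0021 -0.0038 0 0 45;-0.0021 -0.0038 0 0 45;-0.0014 -0.0041 0 0 45;-0.0014 -0.0041 0 0 45'
python3 -m inch '-0.0006 -0.0043 0 0 45;-0.0006 -0.0043 0 0 45;0.0001 -0.0043 0 0 45;0.0001 -0.0043 0 0 45;0.0008 -0.0042 0 0 45;0.0008 -0.0042 0 0 45;0.0016 -0.004 0 0 45;0.0016 -0.004 0 0 45'
python3 -m inch '0.0023 -0.0037 0 0 45;0.0023 -0.0037 0 0 45;0.0028 -0.003 0 0 45;0.0028 -0.002 0 0 45;0 0 0 0 45;0 0 0 0 45'
python3 - <<'E'
from h import *
cv2.imwrite('pics/t2r.png',vision.read_camera('top'));s=manip.sense();print(s['eef_pos'])
a=cv2.imread('pics/t2r.png')[125:255,205:345];w=vision.read_camera('wrist')
cv2.imwrite('pics/m2.png',np.hstack([cv2.resize(a,(420,390),interpolation=3),cv2.resize(w,(380,390))]))
E
```

```text
clock: 3.65
eef_pos: [632.5, -94.5, 94.3]
tool_rot: [0.715, 0.699, 0.0, 0.001]
wrist_force: [1.4, -0.7, 0.4]
width: 38.5
finger_force: 0.9
clock: 4.32
eef_pos: [598.4, -89.0, 93.2]
tool_rot: [0.715, 0.699, -0.0, -0.0]
wrist_force: [0.5, 0.1, 0.3]
width: 38.3
finger_force: 0.7
clock: 4.82
eef_pos: [586.3, -78.3, 93.1]
tool_rot: [0.715, 0.699, -0.0, -0.001]
wrist_force: [0.3, 0.8, -0.3]
width: 38.2
finger_force: 0.0
[586.4006304  -78.41602604  93.09634325]
```

View pics/m2.png

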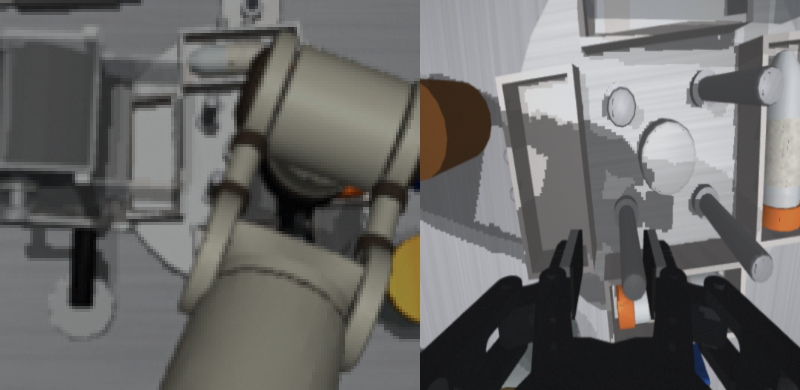

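The empty tray 0 is at the chute, but the wrist view shows the table still about 5° short of its stop. I'll push a little further.

```bash
python3 -m inch '0.001 -0.0015 0 0 45;0.001 -0.0015 0 0 45;0.001 -0.0015 0 0 45;0 0 0 0 45;0 0 0 0 45;0 0 0 0 45'
cat >> h.py <<'E'
def redge(w): # angle of long straight edges in wrist view, deg mod 90
    g=cv2.cvtColor(w,6);l=cv2.HoughLinesP(cv2.Canny(g,60,150)[:270],1,np.pi/720,40,minLineLength=50,maxLineGap=4)
    return sorted([(round(float((np.degrees(np.arctan2(b-d,a-c))+45)%90-45),1),int(np.hypot(a-c,b-d)),(int(a),int(b))) for a,b,c,d in l[:,0]],key=lambda t:-t[1])[:8]
E
python3 - <<'E'
from h import *
w=vision.read_camera('wrist');cv2.imwrite('pics/w3.png',w);print(redge(w))
E
```

```text
clock: 5.42
eef_pos: [582.1, -75.6, 93.2]
tool_rot: [0.715, 0.699, -0.0, -0.0]
wrist_force: [-0.5, 1.3, 0.2]
width: 38.4
finger_force: 0.0
[(-5.0, 172, (145, 60)), (10.1, 131, (454, 251)), (9.9, 127, (448, 247)), (6.9, 108, (419, 223)), (-5.5, 103, (135, 150)), (0.6, 97, (329, 29)), (-0.6, 96, (227, 126)), (15.8, 76, (15, 224))]
```

```bash
python3 -m inch '0 0.003 -0.005 0 45;0 0 -0.034 0 45;0 0 -0.035 0 45;0 0 -0.035 0 45;0 0 -0.035 0 45;0 0 0 0 45;0 0 0 0 45'
python3 - <<'E'
from h import *
s=manip.sense();w=vision.read_camera('wrist');cv2.imwrite('pics/w4.png',w);print(s['eef_pos'],redge(w))
E
```

```text
clock: 6.05
eef_pos: [587.1, -76.3, 240.9]
tool_rot: [0.715, 0.699, 0.001, 0.003]
wrist_force: [-0.1, -0.1, -0.7]
width: 38.5
finger_force: 0.0
[587.14538778 -76.31413489 240.88421223] [(8.7, 178, (475, 219)), (8.5, 149, (480, 176)), (5.1, 112, (362, 188)), (0.0, 111, (243, 195)), (7.7, 104, (409, 189)), (0.0, 84, (243, 2)), (8.9, 77, (471, 230)), (4.0, 72, (351, 175))]
```

View pics/w4.png

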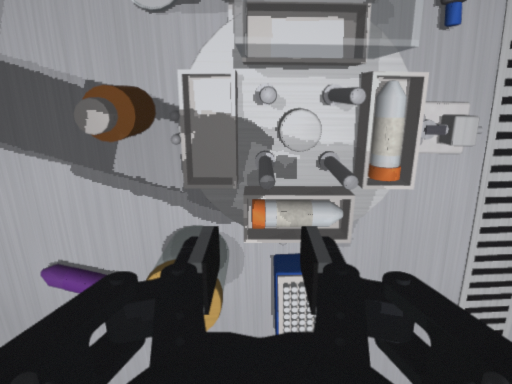

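Tray 0 is seated under the chute: the tray edges at the table are at 0.0°, the same as in the first stop. The brown reagent bottle at (115,112) is clear. Now to the crank.

```bash
python3 -m inch '0.029 -0.0167 0 0 60;0.029 -0.0167 0 0 60;0.029 -0.0167 0 0 60;0.029 -0.0167 0 0 60;0.029 -0.0167 0 0 60;0.029 -0.0167 0 0 60;0 0 0 -0.12 60;0 0 0 -0.12 60'
python3 -m inch '0 0 0 -0.121 60;0 0 0 -0.121 60;0 0 0 -0.121 60;0 0 0 -0.121 60;0 0 0 -0.121 60;0 0 0 -0.121 60;0 0 0 -0.121 60;0 0 0 -0.121 60'
python3 -m inch '0 0 0 -0.121 60;0 0 0 -0.121 60;0 0 0 -0.121 60;0 0 0 0 60;0 0 0 0 60'
python3 - <<'E'
from h import *
s=manip.sense();w=vision.read_camera('wrist');cv2.imwrite('pics/w5r.png',w)
w5=vision.read_camera('top');cv2.imwrite('pics/t5r.png',w5)
cv2.imwrite('pics/w5.png',np.hstack([cv2.resize(w,(480,360)),cv2.resize(w5[115:255,185:310],(320,360))]))
print(delta((491,100,241),s),s['eef_pos'])
import numpy as np
c=np.array([630.5,-47]);y=np.radians(-1.4)
def wp(P):
    cc,K,D=cal('wrist');T=np.array(cc['T_tool_cam']);Rt=R.from_quat(s['tool_rot']).as_matrix()
    p=((np.array(P)-s['eef_pos'])@Rt-T[:3,3])@T[:3,:3];return cv2.projectPoints(p.reshape(-1,3),np.zeros(3),np.zeros(3),K,D)[0][:,0]
for q in(70,80,90,100,110):
    r=np.radians(q);print(q,wp([F((x,-60*np.sin(r),155+60*np.cos(r)),c,y) for x in(-94,-162)]).round().tolist())
E
```

```text
clock: 6.77
eef_pos: [487.1, 102.2, 235.2]
tool_rot: [0.623, 0.782, -0.001, -0.002]
wrist_force: [0.3, 0.0, 0.4]
width: 51.3
finger_force: 0.0
clock: 7.43
eef_pos: [487.9, 100.6, 235.1]
tool_rot: [0.189, 0.982, -0.0, -0.002]
wrist_force: [-0.3, 0.4, 0.3]
width: 51.3
finger_force: 0.0
clock: 7.85
eef_pos: [488.3, 100.5, 235.7]
tool_rot: [0.013, 1.0, 0.0, -0.002]
wrist_force: [-0.2, 0.0, 0.4]
width: 50.9
finger_force: 0.0
(array([-2.7, -0.5, -5.3]), np.float64(178.5)) [488.25493164 100.52588369 235.68330398]
70 [[265.0, 273.0], [265.0, 179.0]]
80 [[261.0, 266.0], [261.0, 176.0]]
90 [[259.0, 259.0], [259.0, 172.0]]
100 [[261.0, 253.0], [261.0, 169.0]]
110 [[264.0, 247.0], [264.0, 166.0]]
```

View pics/w5.png

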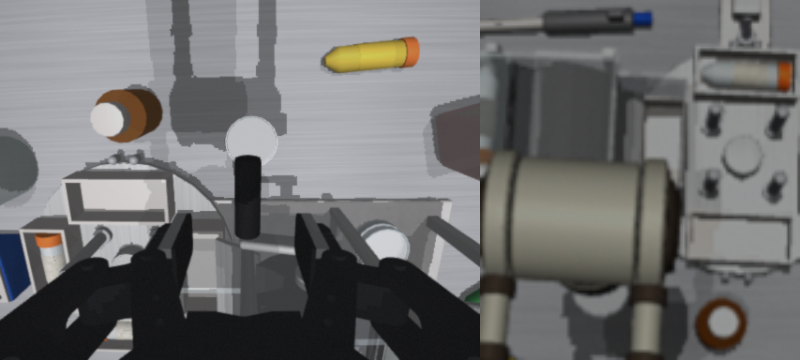

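The wrist view shows the black handle at 480-px scale from (248,156) to (247,236), with its arm pointing right to the hub, so q is about 95–105°. The top view shows tray 0 seated under the chute. Descending to grip.

```bash
python3 -m inch '-0.003 0.0015 0.0255 0 60;0 0 0.0255 0 60;0 0 0.0255 0 60;0 0 0.0255 0 60;0 0 0 0 60;0 0 0 0 20;0 0 0 0 20' 25
python3 -m inch '0 0 0 0 10;0 0 0 0 10;0 0 0 0 10;0 0 0 0 10' 25
python3 - <<'E'
from h import *
s=manip.sense();print(s['eef_pos'],s['wrist_force'],s['width'],s['moment'])
E
```

```text
clock: 8.53
eef_pos: [493.1, 101.9, 136.7]
tool_rot: [0.012, 1.0, -0.0, 0.001]
wrist_force: [-0.2, 1.5, 0.7]
width: 28.6
finger_force: 0.0
clock: 8.87
eef_pos: [493.3, 103.4, 137.4]
tool_rot: [0.012, 1.0, 0.001, 0.002]
wrist_force: [-0.5, 5.0, 0.7]
width: 20.7
finger_force: 26.6
[493.29318934 103.39977484 137.41951122] [-0.51796137  4.9976826   0.6748201 ] 20.694887250983502 [ 0.91567441  0.09941828 -0.10475117]
```

```bash
python3 - <<'E'
import numpy as np
q=np.radians(np.arange(94,500,6));y=-60*np.sin(q);z=60*np.cos(q)
for a,b,c in zip(np.degrees(q[:-1]),np.diff(y),-np.diff(z)): print(round(a),f"0 {b/1000:.4f} {c/1000:.4f} 0 10",end=';')
E
python3 -m inch '0 0.0006 0.0062 0 10;0 0.0013 0.0062 0 10;0 0.0019 0.006 0 10;0 0.0025 0.0058 0 10;0 0 0 0 10' 25
```

```text
94 0 0.0008 0.0062 0 10;100 0 0.0014 0.0061 0 10;106 0 0.0020 0.0059 0 10;112 0 0.0027 0.0057 0 10;118 0 0.0032 0.0054 0 10;124 0 0.0038 0.0050 0 10;130 0 0.0043 0.0046 0 10;136 0 0.0047 0.0041 0 10;142 0 0.0051 0.0036 0 10;148 0 0.0055 0.0030 0 10;154 0 0.0058 0.0025 0 10;160 0 0.0060 0.0018 0 10;166 0 0.0062 0.0012 0 10;172 0 0.0063 0.0005 0 10;178 0 0.0063 -0.0001 0 10;184 0 0.0062 -0.0008 0 10;190 0 0.0061 -0.0014 0 10;196 0 0.0059 -0.0020 0 10;202 0 0.0057 -0.0027 0 10;208 0 0.0054 -0.0032 0 10;214 0 0.0050 -0.0038 0 10;220 0 0.0046 -0.0043 0 10;226 0 0.0041 -0.0047 0 10;232 0 0.0036 -0.0051 0 10;238 0 0.0030 -0.0055 0 10;244 0 0.0025 -0.0058 0 10;250 0 0.0018 -0.0060 0 10;256 0 0.0012 -0.0062 0 10;262 0 0.0005 -0.0063 0 10;268 0 -0.0001 -0.0063 0 10;274 0 -0.0008 -0.0062 0 10;280 0 -0.0014 -0.0061 0 10;286 0 -0.0020 -0.0059 0 10;292 0 -0.0027 -0.0057 0 10;298 0 -0.0032 -0.0054 0 10;304 0 -0.0038 -0.0050 0 10;310 0 -0.0043 -0.0046 0 10;316 0 -0.0047 -0.0041 0 10;322 0 -0.0051 -0.0036 0 10;328 0 -0.0055 -0.0030 0 10;334 0 -0.0058 -0.0025 0 10;340 0 -0.0060 -0.0018 0 10;346 0 -0.0062 -0.0012 0 10;352 0 -0.0063 -0.0005 0 10;358 0 -0.0063 0.0001 0 10;364 0 -0.0062 0.0008 0 10;370 0 -0.0061 0.0014 0 10;376 0 -0.0059 0.0020 0 10;382 0 -0.0057 0.0027 0 10;388 0 -0.0054 0.0032 0 10;394 0 -0.0050 0.0038 0 10;400 0 -0.0046 0.0043 0 10;406 0 -0.0041 0.0047 0 10;412 0 -0.0036 0.0051 0 10;418 0 -0.0030 0.0055 0 10;424 0 -0.0025 0.0058 0 10;430 0 -0.0018 0.0060 0 10;436 0 -0.0012 0.0062 0 10;442 0 -0.0005 0.0063 0 10;448 0 0.0001 0.0063 0 10;454 0 0.0008 0.0062 0 10;460 0 0.0014 0.0061 0 10;466 0 0.0020 0.0059 0 10;472 0 0.0027 0.0057 0 10;478 0 0.0032 0.0054 0 10;484 0 0.0038 0.0050 0 10;490 0 0.0043 0.0046 0 10;clock: 9.28
eef_pos: [493.7, 113.5, 114.4]
tool_rot: [0.012, 1.0, 0.005, 0.002]
wrist_force: [-4.7, 18.7, 10.0]
width: 21.2
finger_force: 27.7
```

The chord I measured gives q ≈ 126° now, with the axis at y ≈ 162. The grip is near the fingertips, so I'll re-grip deeper.

```bash
python3 -m inch '0 0.0025 0 0 40;0 0.0025 0 0 40;0 0 0.006 0 40;0 0 0.006 0 40;0 0 0 0 10;0 0 0 0 10;0 0 0 0 10;0 0 0 0 10' 25
python3 -m inch '0 0.004 0.0048 0 10;0 0.0044 0.0044 0 10;0 0.0049 0.0039 0 10;0 0.0053 0.0034 0 10;0 0 0 0 10' 25
```

```text
clock: 9.95
eef_pos: [491.5, 113.2, 98.4]
tool_rot: [0.012, 1.0, 0.0, -0.001]
wrist_force: [-2.0, 0.3, -1.8]
width: 21.1
finger_force: 24.6
clock: 10.37
eef_pos: [492.1, 132.2, 81.3]
tool_rot: [0.011, 1.0, -0.0, -0.001]
wrist_force: [-0.7, -1.0, -6.4]
width: 21.2
finger_force: 24.7
```

```bash
python3 -m inch '0 0.0056 0.0032 0 10;0 0.0059 0.0025 0 10;0 0.0061 0.0017 0 10;0 0.0062 0.0009 0 10;0 0.0063 0.0002 0 10;0 0.0063 -0.0004 0 10;0 0.0062 -0.0011 0 10;0 0.006 -0.0017 0 10' 25
python3 -m inch '0 0.0058 -0.0024 0 10;0 0.0055 -0.0029 0 10;0 0.0052 -0.0035 0 10;0 0.0048 -0.004 0 10;0 0 0 0 10' 25
```

```text
clock: 11.03
eef_pos: [493.5, 181.5, 76.7]
tool_rot: [0.011, 1.0, 0.0, -0.0]
wrist_force: [-0.1, 0.3, -11.2]
width: 21.4
finger_force: 24.9
clock: 11.45
eef_pos: [494.2, 204.5, 91.1]
tool_rot: [0.011, 1.0, 0.002, 0.0]
wrist_force: [-1.8, 9.6, -7.5]
width: 21.2
finger_force: 25.6
```

```bash
python3 -m inch '0 0.0052 -0.0039 0 10;0 0.0047 -0.0043 0 10;0 0.0031 -0.0054 0 10;0 0.0026 -0.0057 0 10;0 0.0019 -0.006 0 10;0 0.0013 -0.0061 0 10;0 0.0007 -0.0062 0 10;0 0 -0.0063 0 10' 25
python3 -m inch '0 0 0 0 10'
```

```text
clock: 12.12
eef_pos: [494.8, 222.0, 134.9]
tool_rot: [0.011, 1.0, 0.001, 0.0]
wrist_force: [-4.0, 2.3, -3.0]
width: 21.0
finger_force: 25.9
clock: 12.2
eef_pos: [494.8, 222.0, 136.0]
tool_rot: [0.011, 1.0, 0.001, 0.0]
wrist_force: [-8.9, 2.4, 2.1]
width: 21.2
finger_force: 26.3
```

```bash
python3 -m inch '0.001 -0.0005 -0.0063 0 10;0.0005 -0.0012 -0.0062 0 10;0 -0.0018 -0.006 0 10;0 -0.0025 -0.0058 0 10;0 -0.003 -0.0055 0 10;0 -0.0036 -0.0051 0 10;0 -0.0041 -0.0047 0 10;0 -0.0046 -0.0043 0 10' 25
python3 -m inch '0 -0.005 -0.0038 0 10;0 -0.0054 -0.0032 0 10;0 -0.0057 -0.0027 0 10;0 0 0 0 10'
python3 - <<'E'
from h import *
a=vision.read_camera('top');b=vision.read_camera('scene');cv2.imwrite('pics/t6r.png',a);cv2.imwrite('pics/s6r.png',b)
cv2.imwrite('pics/m6.png',np.hstack([cv2.resize(a[115:215,130:310],(380,210),interpolation=3),cv2.resize(b[185:300,165:365],(400,210),interpolation=3)]))
E
```

```text
clock: 12.87
eef_pos: [494.1, 199.9, 179.6]
tool_rot: [0.011, 1.0, 0.0, 0.002]
wrist_force: [2.5, 3.9, 0.3]
width: 20.9
finger_force: 26.2
clock: 13.2
eef_pos: [493.6, 182.5, 189.3]
tool_rot: [0.012, 1.0, -0.001, 0.001]
wrist_force: [1.0, 0.4, 7.1]
width: 21.1
finger_force: 26.7
```

View pics/m6.png

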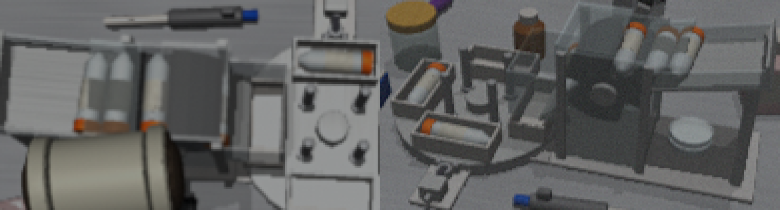

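Top and scene at q ≈ 340°: tray 0 is still empty under the chute, one tube is on top of the drum, two are in the magazine, and tube 1 is inside the drum. I'll continue in small steps and watch for orange in the tray.

```bash
cat > chk.py <<'E'
from h import *
a=vision.read_camera('top');cv2.imwrite('pics/chk.png',a);r=cv2.cvtColor(a[140:195,240:272],40)
m=cv2.inRange(r,(3,130,60),(20,255,255));print('orange',int(m.sum()/255),np.argwhere(m).mean(0)+[140,240] if m.any() else '')
E
python3 -m inch '0 -0.006 -0.0026 0 10;0 -0.0062 -0.0014 0 10;0 0 0 0 10;0 0 0 0 10;0 0 0 0 10';python3 chk.py
python3 -c "
from h import *
a=cv2.imread('pics/top0r.png');r=cv2.cvtColor(a[140:195,240:272],40);m=cv2.inRange(r,(3,130,60),(20,255,255));print('ref',m.sum()/255,np.argwhere(m).mean(0)+[140,240])"
```

```text
clock: 13.72
eef_pos: [493.2, 171.0, 192.3]
tool_rot: [0.012, 1.0, -0.001, 0.001]
wrist_force: [3.5, -0.9, 3.9]
width: 21.2
finger_force: 26.6
orange 49 [186.18367347 256.20408163]
ref 48.0 [157.875 256.   ]
```

Tube 1 has dropped into tray 0: its orange cap is at top px (256,186). Releasing and heading back to the pins.

```bash
python3 -m inch '0 0 0 0 50;0 0 0 0 50;0 0 -0.035 0 50;0 0 -0.035 0 50;0 -0.036 0 0 45;0 -0.036 0 0 45;0 -0.036 0 0 45;0 -0.036 0 0 45' 25
python3 -m inch '0 -0.036 0 0 45;0 -0.036 0 0 45;0 -0.036 0 0 45;0 0 0 0.121 45;0 0 0 0.121 45;0 0 0 0.121 45;0 0 0 0.121 45;0 0 0 0.121 45'
python3 -m inch '0 0 0 0.121 45;0 0 0 0.121 45;0 0 0 0.121 45;0 0 0 0.121 45;0 0 0 0.121 45;0 0 0 0.121 45;0 0 0 0.121 45;0 0 0 0.121 45'
python3 -m inch '0 0.035 0 0 45;0 0.035 0 0 45;0 0.035 0 0 45;0 0.035 0 0 45;0 0 0 0 45;0 0 0 0 45'
python3 - <<'E'
from h import *
s=manip.sense();w=vision.read_camera('wrist');cv2.imwrite('pics/w7.png',w);print(s['eef_pos'],delta((665,-82,92),s))
E
```

```text
clock: 14.43
eef_pos: [487.5, 27.0, 260.5]
tool_rot: [0.011, 1.0, 0.0, -0.002]
wrist_force: [0.7, -0.9, -0.0]
width: 38.4
finger_force: 0.0
clock: 15.1
eef_pos: [485.3, -79.5, 260.1]
tool_rot: [0.311, 0.95, 0.0, -0.002]
wrist_force: [0.2, 0.4, 0.4]
width: 38.7
finger_force: 0.0
clock: 15.77
eef_pos: [485.3, -79.4, 260.2]
tool_rot: [0.718, 0.696, -0.001, -0.002]
wrist_force: [0.8, 0.2, 0.2]
width: 38.3
finger_force: 0.0
clock: 16.27
eef_pos: [626.0, -82.9, 258.3]
tool_rot: [0.715, 0.699, -0.001, -0.003]
wrist_force: [0.1, 0.2, -0.1]
width: 38.3
finger_force: 0.0
[626.0497109  -82.93692069 258.31949517] (array([  1.5,  40. , 166.1]), np.float64(88.6))
```

View pics/w7.png

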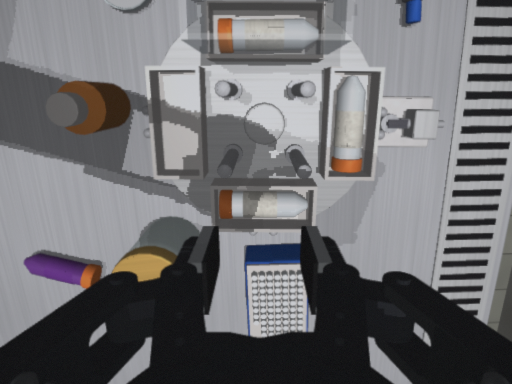

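The tube lies flat in tray 0 (268,35), and tray 1 at (180,120) is the only empty one. Repeating the quarter turn.

```bash
python3 -m inch '0.0015 0.038 0 0 45;0 0.001 0 0 45;0 0 0.033 0 45;0 0 0.033 0 45;0 0 0.033 0 45;0 0 0.033 0 45;0 0 0.033 0 45;0 0 0 0 45'
python3 -m inch '0 -0.005 0 0 45;0 -0.005 0 0 45;-0.0027 -0.0034 0 0 45;-0.0027 -0.0034 0 0 45;-0.0021 -0.0038 0 0 45;-0.0021 -0.0038 0 0 45;-0.0014 -0.0041 0 0 45;-0.0014 -0.0041 0 0 45'
python3 -m inch '-0.0006 -0.0043 0 0 45;-0.0006 -0.0043 0 0 45;0.0001 -0.0043 0 0 45;0.0001 -0.0043 0 0 45;0.0008 -0.0042 0 0 45;0.0008 -0.0042 0 0 45;0.0016 -0.004 0 0 45;0.0016 -0.004 0 0 45'
python3 -m inch '0.0023 -0.0037 0 0 45;0.0023 -0.0037 0 0 45;0.0028 -0.003 0 0 45;0.0028 -0.002 0 0 45;0.001 -0.0015 0 0 45;0.001 -0.0015 0 0 45;0 0 0 0 45;0 0 0 0 45'
```

```text
clock: 16.98
eef_pos: [659.3, -81.6, 89.3]
tool_rot: [0.716, 0.698, -0.003, -0.006]
wrist_force: [-1.3, -0.5, -1.2]
width: 38.5
finger_force: 0.0
clock: 17.65
eef_pos: [633.2, -95.7, 98.2]
tool_rot: [0.716, 0.698, 0.001, 0.001]
wrist_force: [2.1, -1.1, 0.2]
width: 38.5
finger_force: 1.0
clock: 18.32
eef_pos: [598.6, -89.9, 96.4]
tool_rot: [0.716, 0.698, -0.0, -0.0]
wrist_force: [1.1, -1.4, 0.7]
width: 38.7
finger_force: 0.7
clock: 18.98
eef_pos: [583.5, -77.3, 96.4]
tool_rot: [0.716, 0.698, -0.0, -0.001]
wrist_force: [-0.6, -0.3, 0.5]
width: 38.5
finger_force: 0.0
```

```bash
python3 -m inch '0.001 -0.0015 0 0 45;0 0 0 0 45;0 0 0 0 45;0 0.003 -0.005 0 45;0 0 -0.04 0 45;0 0 -0.04 0 45;0 0 -0.04 0 45;0 0 -0.04 0 45'
python3 -m inch '0 0 0 0 45;0 0 0 0 45'
python3 - <<'E'
from h import *
s=manip.sense();w=vision.read_camera('wrist');cv2.imwrite('pics/w8.png',w);print(s['eef_pos'],redge(w)); 
o=cv2.inRange(cv2.cvtColor(w,40),(3,150,60),(12,255,255));n,_,st,ce=cv2.connectedComponentsWithStats(o);print([(st[i,4],ce[i].round()) for i in range(1,n) if st[i,4]>60])
E
python3 -m inch '0 -0.031 0 0 60;0 -0.031 0 0 60;0 -0.031 0 0 60;0 0 0 -0.121 60;0 0 0 -0.121 60;0 0 0 -0.121 60;0 0 0 -0.121 60;0 0 0 -0.121 60'
python3 -m inch '0 0 0 -0.121 60;0 0 0 -0.121 60;0 0 0 -0.121 60;0 0 0 -0.121 60;0 0 0 -0.121 60;0 0 0 -0.121 60;0 0 0 -0.121 60;0 0 0 -0.121 60'
python3 -m inch '0 0.036 0 0 60;0 0.036 0 0 60;0 0.036 0 0 60;0 0.036 0 0 60;0 0.036 0 0 60;0 0.036 0 0 60;0 0 0 0 60;0 0 0 0 60'
python3 - <<'E'
from h import *
s=manip.sense();w=vision.read_camera('wrist');t=vision.read_camera('top');cv2.imwrite('pics/w9.png',w)
print(s['eef_pos'],delta((493.2,171,192.3),s))
cv2.imwrite('pics/m9.png',np.hstack([cv2.resize(w,(480,360)),cv2.resize(t[125:245,205:312],(320,360))]))
E
```

```text
clock: 19.65
eef_pos: [585.4, -76.6, 263.9]
tool_rot: [0.716, 0.698, 0.0, 0.0]
wrist_force: [0.6, -0.4, 1.5]
width: 38.1
finger_force: 0.0
clock: 19.82
eef_pos: [587.5, -77.2, 265.8]
tool_rot: [0.716, 0.698, 0.002, 0.003]
wrist_force: [-0.4, 0.2, -0.6]
width: 38.2
finger_force: 0.0
[587.52234239 -77.23716886 265.82089752] [(8.5, 175, (456, 255)), (0.0, 103, (244, 187)), (6.7, 102, (399, 181)), (0.0, 98, (258, 63)), (17.3, 94, (2, 59)), (8.0, 92, (462, 205)), (0.6, 92, (256, 15)), (4.1, 84, (355, 180))]
[(np.int32(115), array([202.,  86.])), (np.int32(143), array([220.,  87.])), (np.int32(133), array([373.,  91.])), (np.int32(85), array([391.,  91.])), (np.int32(221), array([258., 204.])), (np.int32(75), array([119., 269.]))]
clock: 20.53
eef_pos: [491.4, -73.9, 259.3]
tool_rot: [0.473, 0.881, -0.0, -0.002]
wrist_force: [-0.3, 0.3, 0.1]
width: 51.0
finger_force: 0.0
clock: 21.2
eef_pos: [491.5, -73.9, 259.3]
tool_rot: [0.008, 1.0, 0.001, -0.002]
wrist_force: [-0.7, 0.3, 0.1]
width: 51.2
finger_force: 0.0
clock: 21.87
eef_pos: [496.1, 143.2, 259.4]
tool_rot: [0.01, 1.0, -0.0, -0.002]
wrist_force: [0.0, 0.2, -0.5]
width: 51.2
finger_force: 0.0
[496.13740278 143.18884347 259.37770934] (array([ 3.2, 27.8, 67.1]), np.float64(178.9))
```

View pics/m9.png

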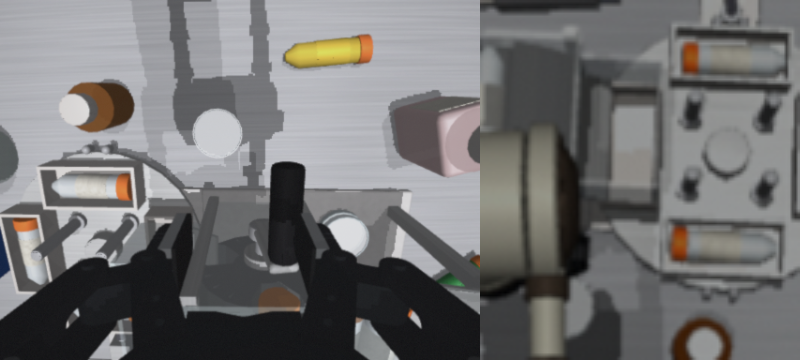

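Tray 1 is empty and seated under the chute, and the tubes are in place in the others. The crank handle is still near the top at wrist-view px (288,190). Gripping it again at the earlier pose.

```bash
python3 -m inch '0.003 0.028 0 0 60;0 0 0.022 0 60;0 0 0.0225 0 60;0 0 0.0225 0 60;0 0 0 0 60;0 0 0 0 10;0 0 0 0 10;0 0 0 0 10' 25
python3 -m inch '0 0 0 0 10;0 0 0 0 10'
```

```text
clock: 22.63
eef_pos: [496.0, 169.3, 196.4]
tool_rot: [0.012, 1.0, 0.0, 0.001]
wrist_force: [-0.6, 0.9, -0.7]
width: 21.3
finger_force: 25.2
clock: 22.8
eef_pos: [496.1, 169.4, 196.2]
tool_rot: [0.012, 1.0, -0.0, 0.001]
wrist_force: [-1.6, -1.7, 3.5]
width: 21.0
finger_force: 25.5
```

```bash
python3 -m inch '0 -0.0063 -0.0004 0 10;0 -0.0063 0.0002 0 10;0 -0.0062 0.0009 0 10;0 -0.0061 0.0015 0 10;0 -0.0059 0.0021 0 10;0 -0.0056 0.0028 0 10;0 -0.0053 0.0033 0 10;0 -0.0049 0.0039 0 10' 25
python3 -m inch '0 -0.0045 0.0044 0 10;0 -0.004 0.0048 0 10;0 -0.0035 0.0052 0 10;0 -0.003 0.0055 0 10;0 0 0 0 10;0 0 0 0 10'; python3 chk.py
```

```text
clock: 23.47
eef_pos: [494.7, 122.0, 181.3]
tool_rot: [0.012, 1.0, -0.001, 0.001]
wrist_force: [-0.6, -0.8, 4.2]
width: 21.3
finger_force: 25.8
clock: 23.97
eef_pos: [494.1, 106.7, 159.5]
tool_rot: [0.012, 1.0, -0.001, 0.0]
wrist_force: [2.9, -6.2, -0.9]
width: 21.1
finger_force: 25.5
orange 0
```

```bash
python3 -m inch '0 -0.003 0.0059 0 10;0 -0.0014 0.0061 0 10;0 -0.0008 0.0062 0 10;0 -0.0001 0.0063 0 10;0 0.0005 0.0063 0 10;0 0.0012 0.0062 0 10;0 0 0 0 10;0 0 0 0 10'; python3 chk.py
```

```text
clock: 24.68
eef_pos: [494.0, 104.2, 121.9]
tool_rot: [0.011, 1.0, -0.0, 0.001]
wrist_force: [5.8, -3.7, -3.7]
width: 20.8
finger_force: 25.1
orange 43 [183.02325581 248.95348837]
```

```bash
python3 -m inch '0 0.0017 0.006 0 10;0 0 0 0 10;0 0 0 0 10;0 0 0 0 10'; python3 chk.py
```

```text
clock: 25.07
eef_pos: [494.1, 106.0, 116.0]
tool_rot: [0.011, 1.0, -0.0, 0.001]
wrist_force: [5.5, -3.6, -3.9]
width: 21.4
finger_force: 25.1
orange 36 [186.05555556 257.22222222]
```

The second tube has dropped. Letting go and lifting clear.

```bash
python3 -m inch '0 0 0 0 60;0 0 0 0 60;0 0 -0.01 0 60;0 0 -0.035 0 60;0 0 -0.035 0 60;0.02 0 -0.035 0 60;0.04 0 -0.03 0 60;0.04 0 0 0 60'
python3 -m inch '0.04 0 0 0 60;0.02 0 0 0 60;0 0 0 0 60;0 0 0 0 60;0 0 0 0 60'
python3 - <<'E'
from h import *
t=vision.read_camera('top');b=vision.read_camera('scene')
cv2.imwrite('pics/m10.png',np.hstack([cv2.resize(t[110:250,120:360],(440,257),interpolation=3),cv2.resize(b[170:320,110:360],(360,257),interpolation=3)]))
E
```

```text
clock: 25.78
eef_pos: [402.8, 108.5, 264.0]
tool_rot: [0.011, 1.0, 0.0, 0.005]
wrist_force: [-0.0, -0.1, 1.2]
width: 51.1
finger_force: 0.0
clock: 26.2
eef_pos: [340.8, 109.9, 257.8]
tool_rot: [0.011, 1.0, 0.0, 0.0]
wrist_force: [0.5, 0.4, -0.8]
width: 51.6
finger_force: 0.0
```

View pics/m10.png

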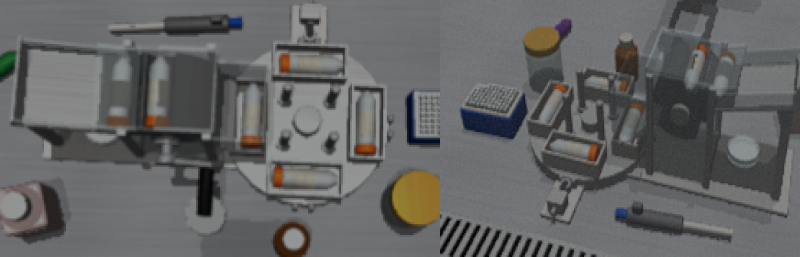

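All four trays now hold one tube each (top-view px (250,115), (310,60), (367,120), (305,178)). Two tubes remain in the dispenser (120,90) and (157,90), the bystanders haven't moved and the gripper is free.

```bash
python3 -c "
from rig import manip
print(manip.finish_job())"
```

```text
the job is handed in; nothing more can be done
None
```

The job is handed in at about 26 s: both empty trays got one tube each, the last two tubes are still in the dispenser, the bench items look unmoved, and the arm is clear of everything.

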